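# Load a conveyor roller into the vee cradle of a welding fixture

## Task

Load the steel conveyor roller for welding: roll it off the loading ramp into the vee cradle without lifting it, and let go of it so that it settles on both flanks by itself. Then slide it along the vee by feel until its far end presses firmly on the white end stop (a push of about 10 N, held for a moment; never more than 15 N on the stop or 25 N on the roller, or the stop shifts and the shell dents), back off, and swing the red clamp handle over and down until it snaps past centre and the rubber foot holds the roller, without forcing the handle further (under 25 N). Leave the spray can, the bowl and the wire brush where they are.

Things in the scene. Friction and masses are not known exactly. Their poses are not given: they have to be found in the camera images.
- cradle: Fixture fixed level on the welding table: dark steel base plate 300 x 290 x 15 mm with a vee of bare steel plates, a loading ramp, an end stop and a toggle clamp. Origin on the table, under the vee's root line; x runs along the vee, away from the robot, y across it towards the ramp, z up. All cradle coordinates in these notes are in this frame (mm).
- vee_seat (a point): Point of the cradle (0, 0, 81) on the line where the axis of the seated roller lies. The 90-degree vee has its root at y = 0, z = 27; flanks at x = -70 to -40 and x = 15 to 45 rise to z = 57 at y = +30 (the crest, where the ramp begins) and to z = 72 at y = -45. Pushed over the crest, the roller drops into the vee by itself. Nothing else stands on the vee line at x below -70.
- ramp_rail (a point): Middle of the top of the yellow back rail of the aluminium loading ramp: cradle (-35, 121, 65); rail 10 mm thick. The ramp spans x = -120 to 50 and y = 30 (crest, z = 57) to y = 126, falling 2.5 degrees outwards, so the roller rests against the rail and rolls back to it if let go on the ramp.
- stop_line (a point): Point of the cradle (50, 0, 81), the nearest place that the face of the end stop can have. The stop is a white rubber buffer of 24 mm diameter facing -x, at y = 0, z = 81, on a yellow bracket 46 mm wide, 99 mm high. Its face is set somewhere from x = 50 to x = 84 for this job, not measured: see it or feel for it. It gives 1 mm per 10 N.
- roller: Conveyor roller, zinc-grey, dark seam line, flat blue end discs: 76 mm diameter, 150 mm long, 0.5 to 0.9 kg. Origin at the middle of its axis, x along the axis. It starts on the ramp against the rail, parallel to the vee: middle at x = -50 to -34, y = 90, z = 92.5 of the cradle. Sliding along the vee it drags with some 1.5 to 4 N (mass and friction are not measured).
- roller_far_end (a point): Centre of the roller's far (+x) end disc, 75 mm along the axis from its middle; this end meets the stop.
- handle_pivot (a point): Pivot of the clamp handle, at (-12.5, -145, 143) of the cradle, on top of a blue column 50 x 76 mm; its axis is the cradle's x. The clamp bar is hinged beside it at y = -94, z = 140; open, it stands up steeply to z = 240, leaning towards the vee; shut, it lies level above the roller.
- handle_grip (a point): Middle of the red round grip of the clamp handle, on its centre line 100 mm from the pivot. The grip is 22 mm in diameter and reaches from 60 to 135 mm from the pivot.
- handle_arm (a joint): Angle of the clamp handle (rad): 0 open, leaning out to the cradle's -y at 1.10 rad above level; grows as it swings out and down; 1.14 is its hard stop, just below level. It stays where left. A linkage swings the bar down; the foot meets the roller at about 0.85; pushing through takes 3 to 6 N at the grip; past 1.05 it is over centre and stays shut by itself at 1.14.
- clamp_foot: Sprung rubber foot, 20 mm diameter, under the free end of the clamp bar; origin at the centre of its underside. Shut, it presses on top of the roller at x = -12, y = 0 of the cradle with some 8 to 14 N.
- spray_can: Red spray can, 54 mm diameter, 145 mm tall, standing on the table; origin under its middle. A bystander.
- bowl: White bowl, 124 mm across, 50 mm high; origin under its middle. A bystander.
- wire_brush: Brush lying on the table, handle towards its -x. A bystander.
Not all that is in view belongs to the job. What is shaped like the roller but brown, orange or yellow is not meant.

How it is judged:
By the outcome, as a careful person would: the job done as asked, in the order asked, and still so for the second after the job is handed in, with the robot touching nothing.
It also fails if it takes over 72 s, if anything falls off the work surface, if the arm or the gripper's body presses on something with over 40 N, if the wrist force passes 120 N, or if a joint passes its speed limit or range.

## Robot

A 6-joint arm with a two-finger parallel gripper is mounted at the origin on the work surface. World frame = base frame: x ahead of the robot, y to its left, z up, the work surface at z = 0. Lengths are in m, angles in rad, forces in N, time in s.
With the tool pointing down it reaches from about 0.3 to 0.775 m from the base axis. Payload 14.6 kg.
Tool frame: the origin (TCP) lies between the finger pads; the fingertips stand 14 mm ahead of it and the grasp point (between the pads) lies 5 mm behind it; z points along the fingers, y is the line along which they close (so a half turn about z gives the same grasp; the last joint's range is limited). The gripper opens to 94 mm and grips with 3 to 60 N. Pads are 16 mm wide; open, the fingers measure 119 mm over their backs; the gripper's body (75 mm by 177 mm) begins 78 mm behind the grasp point.
Start: joints at [-1.361, 0.3, 1.521, -0, 1.321, -0.067], TCP at [0.15, -0.529, 0.219] pointing down, gripper open.
Joint ranges: [-3.03, 3.03], [-0.79, 2.21], [0.23, 2.52], [-1.04, 4.18], [0, 3.07], [-2.55, 2.55]. Speed limits (rad/s): [2.22, 2.22, 2.57, 3.14, 3.14, 3.14].

## Interface

Orientations are given as [roll, pitch, yaw] about the fixed x, y, z axes, in that order (R = Rz(yaw) Ry(pitch) Rx(roll)).
In Python, from station import ctrl gives the robot as it stands. The module is installed in compiled form; this text tells all that it offers.
- The arm moves only by the tool move_arm, never from a script. Its argument "targets" is a list of rows, each a list of 7 numbers: the opening, from -1 (shut) to 1 (fully open), then the shift along the tool's x, y, z in units of 50 mm (1.0 is 50 mm), then the turn, a rotation vector about the tool's x, y, z in rad. A call has 1 to 12 rows; each row is the pose to reach, as a shift and turn from the pose commanded when the call began, along the tool's axes at that moment; what a row does not reach only later rows make up. A row lasts 1/10 s, in which the tool goes at most 50 mm and 8.59 degrees, less where a joint would pass 70% of its speed; a pose out of reach is approached as far as the arm can. A call with a gripper value outside its range is refused whole. The fingers move at their own pace and stop on an object; "grip_force" is the grip in N (left out, the last holds). Time passes only in rows, so rows that repeat a pose let the fingers close. It gives the time, the measured TCP pose, the force, the opening and the grip force at its end, in the units of the state.
- ctrl.get_obs(): the state, without advancing time (a new reading comes with each control period).
- ctrl.camera(name): name is "scene" or "top"; returns (picture, depth): 384x512x3 uint8, red, green, blue; 384x512 float32, m along the optical axis (not along the pixel's ray), 0 where there is no reading.
- ctrl.camera_params(name): a dict with "intrinsics" (3x3 intrinsics, pixels), "rvec" (rotation vector, rad) and "tvec" (3), from world to camera coordinates, as OpenCV has them. Camera axes: x right, y down, z forward; pixel columns grow to the right and rows downward; lengths in m; the calibration is good to about 2 mm. A picture is of the moment at which its call begins. camera_params takes no time and is no camera call.
- ctrl.hand_in(): hands the job in; it is judged then, once.
Trained networks look in the newest picture that a camera, given by its name, has taken for a name from the list of things; names that differ only in an ending like _2 or _b are one class to them, and where a whole thing is asked for, a point or a joint stands for the part that bears it (a point fixed in the world has none). Each returns a list of dicts, best first, with "score" (0 to 1); they miss things now and then, are a little off and sometimes report something else, mostly with a low value. They report only what shows in the picture. A call takes as long as a camera call. They do not tell look-alikes from the thing itself.
- ctrl.cut_out(camera, target): "region" (384x512 bool, what is visible of it) and "point" ([column, row] in pixels, amid what is visible of it).
- ctrl.tip_of(camera, target): "point" ([column, row] in pixels: a listed point, or the origin of a listed thing).
The state is a dict: "time_s": time; "qpos": joint angles; "joint_vel": joint speeds; "tau": joint torques, N m; "ee_pos": TCP position; "eef_rot": TCP orientation; "force": force on the tool from outside, world axes, zero at the start; "moment": the same for the moment, N m; "grip_width": finger opening in m; "grip_force": force on a finger pad.
Only numpy, scipy, OpenCV 4.12 (cv2) and the standard library are available. Lean on these libraries where they do the work, as an engineer would, in place of code of your own. Each camera call takes 0.05 s, during which the arm holds its last target. There are 200 camera calls.

## Working session

There is one attempt and no reset: what is moved stays moved. The work goes in short steps, Python scripts to look and compute and a tool call to move; the robot and the scene stay as the last step left them, time stands still between calls to the robot, and variables do not carry over. Pictures are saved under pics/ and viewed, at most 10 in all, crops included, and the job is handed in when it is done.

Besides the shell and the picture viewer there is one more tool, called after "Call:" by a JSON object that holds its "api" and its "payload", one argument or row to a line. move_arm: Moves the arm, as the interface text tells. Its arguments: {"type":"object","properties":{"targets":{"type":"array"},"grip_force":{"type":"number"}},"required":["targets"]}

```bash
mkdir -p pics; cat > h.py <<'E'
import numpy as np, cv2
from station import ctrl
def cam(n):
    p=ctrl.camera_params(n); R,_=cv2.Rodrigues(np.array(p["rvec"],float)); return np.array(p["intrinsics"]),R,np.array(p["tvec"],float).ravel()
def ray(n,px):
    K,R,t=cam(n); d=R.T@np.linalg.solve(K,[px[0],px[1],1.]); return -R.T@t,d
def at_z(n,px,z):
    o,d=ray(n,px); return o+d*(z-o[2])/d[2]
def back(n,px,dep):
    o,d=ray(n,px); return o+d*dep
def proj(n,P):
    K,R,t=cam(n); q=K@(R@np.array(P)+t); return q[:2]/q[2]
def tri(p1,p2):
    A=[];b=[]
    M=np.zeros((3,3));v=np.zeros(3)
    for n,p in(("scene",p1),("top",p2)):
        o,d=ray(n,p);d=d/np.linalg.norm(d);Q=np.eye(3)-np.outer(d,d);M+=Q;v+=Q@o
    return np.linalg.solve(M,v)
E
cat > a.py <<'E'
from h import *
np.set_printoptions(precision=4,suppress=True)
for n in("scene","top"):
    im,d=ctrl.camera(n); cv2.imwrite(f"pics/{n}0.png",im[:,:,::-1]); np.save(f"pics/{n}d0.npy",d); np.save(f"pics/{n}i0.npy",im)
    o,_=ray(n,(256,192)); print(n,"campos",o)
    for t in("vee_seat","ramp_rail","stop_line","roller","roller_far_end","handle_pivot","handle_grip","clamp_foot","spray_can","bowl","wire_brush","cradle"):
        for r in ctrl.tip_of(n,t)[:2]:
            p=np.array(r["point"]);i=tuple(np.clip(p[::-1].round().astype(int),0,[383,511]))
            print(n,t,round(r["score"],2),p.round(1),back(n,p,d[i]))
o=ctrl.get_obs();print(o)
E
python3 a.py
```

```text
scene campos [1.1277 0.9207 0.8562]
scene vee_seat 0.61 [227.8 210.2] [ 0.5705 -0.0139  0.0193]
scene ramp_rail 0.93 [257.4 216.5] [0.5585 0.1514 0.0881]
scene stop_line 0.71 [217.  212.3] [ 0.6049 -0.034   0.014 ]
scene roller 0.74 [262.9 161.6] [ 0.3047 -0.1457  0.0677]
scene roller 0.71 [156.1 182.4] [ 0.7275 -0.2662  0.0752]
scene roller_far_end 0.96 [348.3 200. ] [0.2355 0.2585 0.07  ]
scene roller_far_end 0.81 [154.4 171. ] [ 0.6969 -0.3496  0.0741]
scene handle_pivot 0.73 [195.1 174. ] [ 0.6351 -0.1118  0.153 ]
scene handle_pivot 0.18 [220.4 167.3] [ 0.4114 -0.3166 -0.0007]
scene handle_grip 0.55 [184.7 146.9] [ 0.6439 -0.1475  0.2494]
scene clamp_foot 0.57 [218.9 166.4] [ 0.5969 -0.0056  0.2202]
scene spray_can 0.79 [326.8 255. ] [1.1277 0.9207 0.8562]
scene bowl 0.65 [279.4 272.9] [0.6102 0.3278 0.0069]
scene bowl 0.55 [184.3 149.2] [ 0.6467 -0.1472  0.2415]
scene cradle 0.81 [229.6 222.9] [0.6295 0.0906 0.0577]
scene cradle 0.19 [328.6 258.8] [0.4632 0.388  0.023 ]
top campos [0.2599 0.0829 1.5316]
top vee_seat 0.61 [267.4 165. ] [0.6235 0.0199 0.0078]
top vee_seat 0.55 [32
[... 669 characters left out ...]
2 0.1272]
top bowl 0.76 [187.8 173.9] [ 0.5985  0.3376 -0.0011]
top wire_brush 0.84 [374.  197.4] [ 0.4804 -0.389   0.0168]
top cradle 0.92 [265.4 171. ] [0.5981 0.0288 0.0137]
top cradle 0.26 [189.9 171.8] [0.6052 0.328  0.0063]
{'time_s': 1.3, 'qpos': array([-1.3606,  0.2999,  1.521 , -0.    ,  1.3207, -0.0666]), 'joint_vel': array([ 0.0004, -0.0009, -0.0003, -0.    ,  0.0012,  0.0017]), 'tau': array([  0.0017, -53.1665, -35.2913,   0.071 ,   0.0214,   0.    ]), 'ee_pos': array([ 0.1503, -0.5291,  0.2194]), 'eef_rot': array([3.1416, 0.    , 0.2768]), 'force': array([ 0.0833,  0.3456, -0.5873]), 'moment': array([0.0755, 0.0153, 0.0133]), 'grip_force': 0.0, 'grip_width': 0.09387785020745422}
```

```bash
python3 - <<'E'
import cv2
s=cv2.imread("pics/scene0.png");t=cv2.imread("pics/top0.png")
cv2.imwrite("pics/s1.png",cv2.resize(s[110:310,130:380],None,fx=3,fy=3,interpolation=cv2.INTER_CUBIC))
cv2.imwrite("pics/t1.png",cv2.resize(t[110:290,120:390],None,fx=2.9,fy=2.9,interpolation=cv2.INTER_CUBIC))
E
```

```text
(no output)
```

View pics/s1.png

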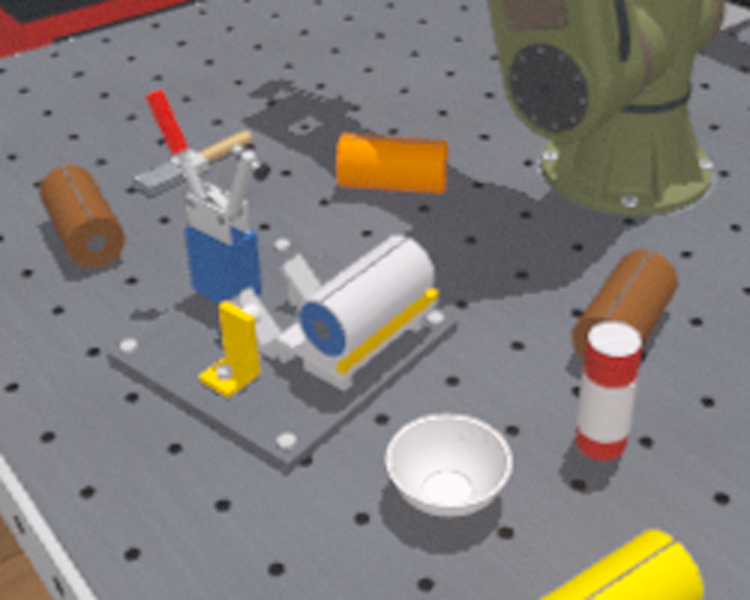

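View pics/t1.png

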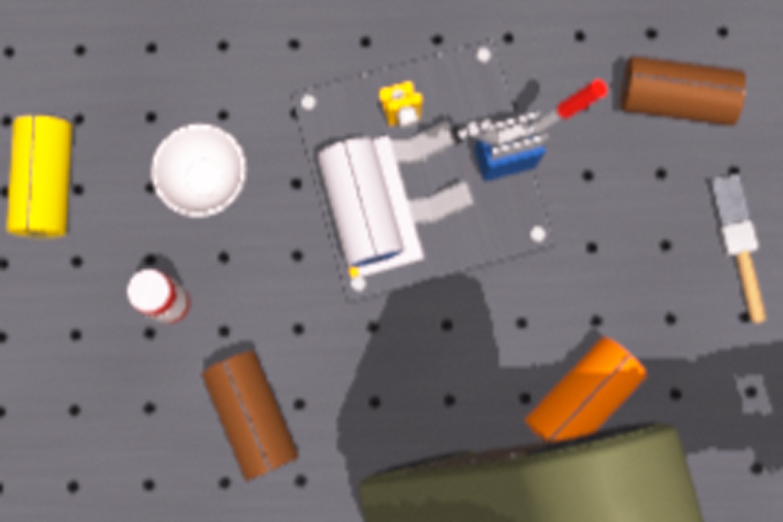

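The scene picture shows the cradle at crop (290,330). The grey roller lies against the yellow rail, the red handle is upright at crop (165,120), and the stop bracket is at (235,350). The top picture shows the cradle turned about +15°, with brown, orange and yellow decoys well away. Next I fit the cradle pose from the depth.

```bash
cat > fit.py <<'E'
from h import *
np.set_printoptions(precision=4,suppress=True)
def cloud(n,k="0"):
    d=np.load(f"pics/{n}d{k}.npy");im=np.load(f"pics/{n}i{k}.npy");K,R,t=cam(n)
    v,u=np.mgrid[:384,:512];c=np.stack([(u-K[0,2])/K[0,0],(v-K[1,2])/K[1,1],np.ones_like(d)],-1)*d[...,None]
    ok=d>0
    return ((c-t)@R)[ok],im[ok].astype(int),np.stack([u,v],-1)[ok]
if __name__=="__main__":
  for n in("top","scene"):
    P,C,U=cloud(n)
    near=(np.hypot(P[:,0]-.6,P[:,1]-.03)<.24)
    tb=near&(P[:,2]<.006)&(P[:,2]>-.01); print(n,"table z",np.median(P[tb,2]),P[tb,2].std())
    z0=np.median(P[tb,2])
    pl=near&(abs(P[:,2]-z0-.015)<.004)
    m=np.zeros((600,600),np.uint8);q=((P[pl,:2]-[.35,-.25])*1000).astype(int);q=q[(q>0).all(1)&(q<600).all(1)];m[q[:,1],q[:,0]]=255
    m=cv2.morphologyEx(m,cv2.MORPH_CLOSE,np.ones((9,9)));m=cv2.morphologyEx(m,cv2.MORPH_OPEN,np.ones((11,11)))
    c=max(cv2.findContours(m,0,1)[0],key=cv2.contourArea);r=cv2.minAreaRect(c);print("plate",np.array(r[0])/1000+[.35,-.25],r[1],r[2])
    R_,G,B=C.T;hi=near&(P[:,2]>.022)
    sel={"yellow":hi&(R_>150)&(G>120)&(B<90),"red":hi&(R_>130)&(G<70)&(B<70),"blue":hi&(B>R_+40)&(P[:,2]>.03)}
    for k,s in sel.items():
        if s.sum():print(k,s.sum(),P[s].min(0),np.median(P[s],0),P[s].max(0))
    z=P[:,2]; g=near&(abs(R_-B)<40)&(z>.06)&(z<.14)&(np.hypot(P[:,0]-.57,P[:,1]-.10)<.11)
    from scipy.optimize import least_squares
    X=P[g]
    def f(p):
        a=np.array([np.cos(p[2]),np.sin(p[2])]);return -(X[:,0]-p[0])*a[1]+(X[:,1]-p[1])*a[0]
    res=least_squares(lambda p:np.append(np.hypot(f(p),X[:,2]-p[3])-.038,(p[0]-.57)*.1),[.57,.1,.25,.0925],loss="soft_l1",f_scale=.003)
    p=res.x;a=np.array([np.cos(p[2]),np.sin(p[2])]);inl=abs(np.hypot(f(p),X[:,2]-p[3])-.038)<.004
    s=(X[inl,:2]-p[:2])@a;print("roller",p,inl.sum(),len(X),"axis ext",s.min(),s.max(),"mid",p[:2]+a*(s.min()+s.max())/2)
E
python3 fit.py
```

```text
top table z -0.0005332409826133355 0.0031780086366384446
plate [0.5522 0.0127] (175.05506896972656, 285.3642272949219) 13.512530326843262
yellow 102 [0.4624 0.0319 0.0223] [0.683  0.0637 0.0729] [0.7302 0.1265 0.1049]
red 97 [ 0.627  -0.1749  0.198 ] [ 0.6364 -0.1518  0.2416] [ 0.65   -0.1285  0.2718]
blue 170 [ 0.4748 -0.1244  0.0308] [ 0.6016 -0.0718  0.0883] [0.6318 0.1108 0.1284]
roller [0.57   0.1164 0.2303 0.0918] 736 921 axis ext -0.09962377503958049 0.0567368344755462 mid [0.5491 0.1115]
scene table z 0.0010917181804673249 0.001774061766360144
plate [0.6167 0.03  ] (297.5382385253906, 291.1993713378906) 13.657641410827637
yellow 478 [0.4594 0.0299 0.0221] [0.6858 0.0703 0.0623] [0.7322 0.167  0.102 ]
red 110 [ 0.6312 -0.1659  0.2039] [ 0.6437 -0.148   0.2369] [ 0.6548 -0.1313  0.2681]
blue 606 [ 0.5926 -0.1169  0.0307] [ 0.6302 -0.0519  0.0842] [0.6574 0.1611 0.1286]
roller [0.57   0.114  0.2406 0.0936] 811 888 axis ext -0.09507616571663598 0.059580351312592116 mid [0.5528 0.1098]
```

```bash
cat > fit2.py <<'E'
from fit import *
yaw=.237;a=np.array([np.cos(yaw),np.sin(yaw)]);b=np.array([-a[1],a[0]])
ro=np.array([.551,.1107]); o=ro-.09*b+.042*a   # guess, roller mid x=-42
print("origin guess",o)
for n in("top","scene"):
    P,C,U=cloud(n);x=(P[:,:2]-o)@a*1e3;y=(P[:,:2]-o)@b*1e3;z=P[:,2]*1e3;R_,G,B=C.T
    def ext(k,s):
        if s.sum()>3: print(n,k,s.sum(),"x",np.percentile(x[s],[1,5,50,95,99]),"y",np.percentile(y[s],[1,5,50,95,99]),"z",np.percentile(z[s],[1,50,99]))
    ye=(R_>140)&(G>110)&(B<100)
    ext("rail",ye&(abs(y-121)<15)&(abs(x)<160)&(z>30)&(z<85))
    ext("bracket",ye&(abs(y)<40)&(x>30)&(x<140)&(z>50))
    wh=(R_>150)&(abs(R_-B)<40)
    ext("buffer",(abs(y)<25)&(x>48)&(x<110)&(z>60)&~ye)
    ext("flankA",(y>-45)&(y<10)&(z>26)&(z<75)&(x<-15)&(x>-110))
    ext("flankB",(y>-45)&(y<10)&(z>26)&(z<75)&(x>0)&(x<55))
    ext("col",(B>R_+40)&(y<-80)&(y>-220)&(z>40)&(z<125))
    ext("rollertop",(abs(y-90)<15)&(z>118)&(z<140)&(abs(x)<160))
    ext("grip",(R_>120)&(G<70)&(B<70)&(abs(x)<80)&(y<-100)&(y>-300))
    pl=(abs(z-15)<5)&(abs(x)<220)&(abs(y)<220);ext("plate",pl&(abs(R_-B)<30))
    K,R,t=cam(n)
    for k,q in dict(far=(-42+75,90,92.5),pivot=(-12.5,-145,143),grip=(-12.5,-145-100*np.cos(1.1),143+100*np.sin(1.1)),rail=(-35,121,65),stop=(50,0,81),brtop=(90,0,99)).items():
        w=np.append(o+q[0]/1e3*a+q[1]/1e3*b,q[2]/1e3);print("  ",k,proj(n,w).round(1))
E
python3 fit2.py
```

```text
origin guess [0.613  0.0331]
top rail 6 x [-125.2306 -125.0156 -121.1046 -116.6856 -116.3208] y [120.6202 120.8126 123.3494 125.9094 126.103 ] z [59.8284 64.3205 66.0296]
top bracket 62 x [65.7734 66.7935 69.2498 77.7166 79.3316] y [-17.6178 -16.4253   6.4242  25.6502  25.9239] z [ 53.7722  95.2398 103.8154]
top buffer 30 x [48.1571 48.5723 56.6179 67.9892 76.4209] y [-8.2375 -7.2578  2.5418 12.9457 14.019 ] z [69.9366 88.7701 95.3338]
top flankA 116 x [-75.3413 -74.4555 -60.6847 -47.081  -45.3301] y [-43.6914 -41.6508 -20.3428   7.216    9.4194] z [26.4269 48.5159 72.6021]
top flankB 122 x [10.3864 10.6686 23.229  38.8053 40.7688] y [-44.3094 -42.1316 -20.982    5.3107   8.8851] z [26.6708 46.9959 73.0929]
top col 120 x [-43.0101 -42.558  -41.0462 -24.1586 -15.6928] y [-152.1093 -148.028  -113.0912  -82.0145  -81.1587] z [ 40.7493  98.3823 112.5152]
top rollertop 337 x [-116.2719 -111.0819  -43.1513   25.7276   32.3711] y [ 75.4508  76.623   90.1641 103.3953 104.6471] z [121.4944 128.6845 135.5894]
top grip 104 x [-27.0957 -26.5638 -19.5504  15.9441  33.5323] y [-276.8562 -223.6399 
[... 1087 characters left out ...]
 6.4147   9.7339  11.0471] y [-151.9331 -146.8713  -97.8634  -80.6075  -80.239 ] z [ 40.7535  80.5436 112.0708]
scene rollertop 275 x [-113.2157 -108.9141  -30.2892   34.3895   36.2129] y [ 75.6541  76.8782  92.5189 103.7552 104.8034] z [119.5677 130.2413 134.2214]
scene grip 110 x [-24.1373 -20.7124 -11.8892  -5.6026  -5.0538] y [-201.4534 -198.6905 -182.7286 -167.7958 -166.4306] z [203.9754 236.884  267.6115]
scene plate 2588 x [-143.8878 -124.7408   69.4299  146.6935  150.4811] y [-146.0733 -132.4976   28.8817  137.0514  140.5034] z [10.6842 15.9822 19.5899]
   far [236.9 219.8]
   pivot [195.6 176.5]
   grip [183.9 150.6]
   rail [257.8 219.7]
   stop [213.6 214.4]
   brtop [204.5 216.1]
```

```bash
cat > plan.py <<'E'
import sys
from h import *
from scipy.spatial.transform import Rotation as Ro
YAW=.237;O=np.array([.6083,.0335,0]);RC=Ro.from_euler("z",YAW).as_matrix()
np.set_printoptions(precision=3,suppress=True)
def c2w(p):return O+RC@(np.array(p)/1e3)
def w2c(w):return RC.T@(np.array(w)-O)*1e3
def plan(p,psi,pos=None,rot=None):
    o=ctrl.get_obs();pos=o["ee_pos"] if pos is None else pos;rot=o["eef_rot"] if rot is None else rot
    R=Ro.from_euler("xyz",rot).as_matrix();T=Ro.from_euler("xyz",[np.pi,0,psi]).as_matrix()
    return R.T@(c2w(p)-pos)/.05,Ro.from_matrix(R.T@T).as_rotvec()
def st():
    o=ctrl.get_obs();print("t",round(o["time_s"],2),"cradle",w2c(o["ee_pos"]).round(1),"rot",o["eef_rot"],"Fc",RC.T@o["force"],"w",round(o["grip_width"],4),"gf",o["grip_force"])
E
python3 - <<'E'
from plan import *
st()
print(plan((-36,152,250),1.808))
E
```

```text
t 1.3 cradle [-577.3 -439.3  219.4] rot [3.142 0.    0.277] Fc [ 0.162  0.316 -0.587] w 0.0939 gf 0.0
(array([ 11.288, -11.386,  -0.611]), array([-0.   ,  0.   , -1.531]))
```

Call:
{"api": "move_arm", "payload": {
  "targets": [
    [1,0.7,-0.7,-0.6,0,0,-0.1],
    [1,1.4,-1.4,-0.6,0,0,-0.2],
    [1,2.1,-2.1,-0.6,0,0,-0.3],
    [1,2.8,-2.8,-0.6,0,0,-0.4],
    [1,3.5,-3.5,-0.6,0,0,-0.5],
    [1,4.2,-4.2,-0.6,0,0,-0.6],
    [1,4.9,-4.9,-0.6,0,0,-0.7],
    [1,5.6,-5.6,-0.6,0,0,-0.8],
    [1,6.3,-6.3,-0.6,0,0,-0.9],
    [1,7.0,-7.0,-0.6,0,0,-1.0],
    [1,7.7,-7.7,-0.6,0,0,-1.1],
    [1,8.4,-8.4,-0.6,0,0,-1.2]
  ]
}}

```text
time_s: 2.5
ee_pos: [0.4395, -0.0093, 0.2498]
eef_rot: [3.141, 0.0, 1.481]
force: [0.6, -1.1, 0.2]
grip_width: 0.0942
grip_force: 0.0
```

```bash
python3 - <<'E'
from plan import *
st()
print(plan((-36,152,250),1.808))
E
```

```text
t 2.5 cradle [-174.1   -2.   249.8] rot [3.141 0.    1.481] Fc [ 0.374 -1.188  0.242] w 0.0942 gf 0.0
(array([ 3.803,  1.628, -0.003]), array([ 0.001,  0.   , -0.327]))
```

Call:
{"api": "move_arm", "payload": {
  "targets": [
    [1,0.8,0.35,0,0,0,-0.08],
    [1,1.6,0.7,0,0,0,-0.16],
    [1,2.4,1.0,0,0,0,-0.25],
    [1,3.2,1.35,0,0,0,-0.327],
    [1,3.8,1.63,0,0,0,-0.327],
    [1,3.8,1.63,0,0,0,-0.327],
    [1,3.8,1.63,0,0,0,-0.327],
    [1,3.8,1.63,0,0,0,-0.327]
  ]
}}

```text
time_s: 3.3
ee_pos: [0.5376, 0.1693, 0.2496]
eef_rot: [3.142, 0.0, 1.803]
force: [-0.0, -0.0, -0.1]
grip_width: 0.0941
grip_force: 0.0
```

```bash
python3 - <<'E'
from plan import *
st()
print(plan((-36,150,94),1.808))
E
```

```text
t 3.3 cradle [-36.9 148.6 249.6] rot [3.142 0.    1.803] Fc [-0.035 -0.029 -0.123] w 0.0941 gf 0.0
(array([0.029, 0.017, 3.112]), array([ 0.   ,  0.   , -0.005]))
```

Call:
{"api": "move_arm", "payload": {
  "targets": [
    [1,0.05,0.02,0.6,0,0,-0.005],
    [1,0.05,0.02,1.2,0,0,-0.005],
    [1,0.05,0.02,1.8,0,0,-0.005],
    [1,0.05,0.02,2.4,0,0,-0.005],
    [1,0.05,0.02,2.8,0,0,-0.005],
    [1,0.05,0.02,3.1,0,0,-0.005],
    [1,0.05,0.02,3.1,0,0,-0.005],
    [1,0.05,0.02,3.1,0,0,-0.005]
  ]
}}

```text
time_s: 4.1
ee_pos: [0.5384, 0.1721, 0.0953]
eef_rot: [3.141, 0.0, 1.808]
force: [-0.4, 0.2, 0.3]
grip_width: 0.0944
grip_force: 0.0
```

```bash
python3 - <<'E'
from plan import *
st()
im,d=ctrl.camera("scene"); cv2.imwrite("pics/s2.png",cv2.resize(im[130:290,150:340,::-1],None,fx=3.5,fy=3.5,interpolation=cv2.INTER_CUBIC)); st()
E
```

```text
t 4.1 cradle [-35.4 151.2  95.3] rot [3.141 0.    1.808] Fc [-0.366  0.303  0.301] w 0.0944 gf 0.0
t 4.15 cradle [-35.1 151.3  95.7] rot [3.14  0.    1.808] Fc [-0.516 -1.038 -0.151] w 0.0938 gf 0.0
```

View pics/s2.png

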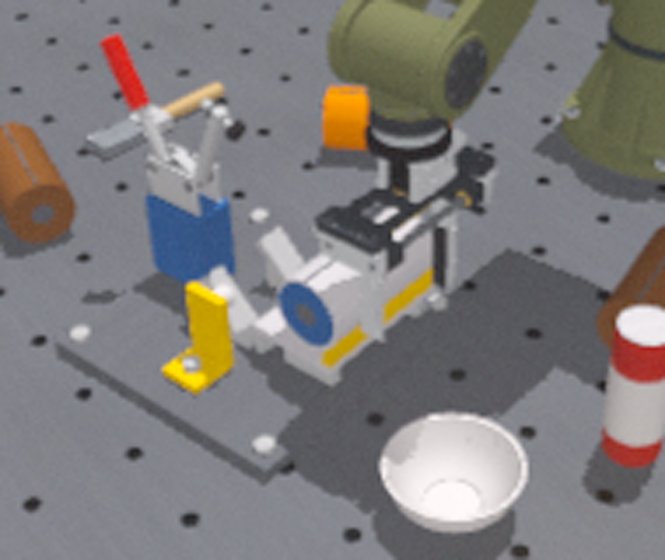

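The gripper stands behind the roller with both fingers outside the rail (crop 370–450, 250), clear of the bowl and can. Now I push towards the vee.

Call:
{"api": "move_arm", "payload": {
  "targets": [
    [1,-0.12,0,0,0,0,0],
    [1,-0.22,0,0,0,0,0],
    [1,-0.3,0,0,0,0,0],
    [1,-0.38,0,0,0,0,0],
    [1,-0.46,0,0,0,0,0],
    [1,-0.54,0,0,0,0,0],
    [1,-0.62,0,0,0,0,0],
    [1,-0.7,0,0,0,0,0],
    [1,-0.78,0,0,0,0,0],
    [1,-0.86,0,0,0,0,0],
    [1,-0.94,0,0,0,0,0],
    [1,-1.02,0,0,0,0,0]
  ]
}}

```text
time_s: 5.35
ee_pos: [0.5503, 0.1228, 0.0944]
eef_rot: [-3.142, 0.0, 1.809]
force: [-0.7, 1.3, 0.5]
grip_width: 0.0942
grip_force: 0.5
```

```bash
python3 - <<'E'
from plan import *
st()
E
```

```text
t 5.35 cradle [-35.4 100.4  94.4] rot [-3.142  0.     1.809] Fc [-0.417  1.439  0.479] w 0.0942 gf 0.47099680406972766
```

Call:
{"api": "move_arm", "payload": {
  "targets": [
    [1,-0.07,0,0,0,0,0],
    [1,-0.14,0,0,0,0,0],
    [1,-0.21,0,0,0,0,0],
    [1,-0.28,0,0,0,0,0],
    [1,-0.34,0,0,0,0,0],
    [1,-0.39,0,0,0,0,0],
    [1,-0.44,0,0,0,0,0],
    [1,-0.49,0,0,0,0,0],
    [1,-0.54,0,0,0,0,0],
    [1,-0.59,0,0,0,0,0],
    [1,-0.59,0,0,0,0,0],
    [1,-0.59,0,0,0,0,0]
  ]
}}

```text
time_s: 6.55
ee_pos: [0.5572, 0.0944, 0.0944]
eef_rot: [-3.142, 0.0, 1.809]
force: [0.2, 0.5, -1.0]
grip_width: 0.0945
grip_force: 0.0
```

```bash
python3 - <<'E'
from plan import *
st()
im,d=ctrl.camera("scene"); cv2.imwrite("pics/s3.png",cv2.resize(im[130:290,150:340,::-1],None,fx=3.5,fy=3.5,interpolation=cv2.INTER_CUBIC)); st()
E
```

```text
t 6.55 cradle [-35.3  71.2  94.4] rot [-3.142  0.     1.809] Fc [ 0.325  0.463 -0.954] w 0.0945 gf 0.0
t 6.6 cradle [-35.3  71.3  94.4] rot [-3.142  0.     1.809] Fc [-0.364 -0.525 -0.248] w 0.0942 gf 0.0
```

View pics/s3.png

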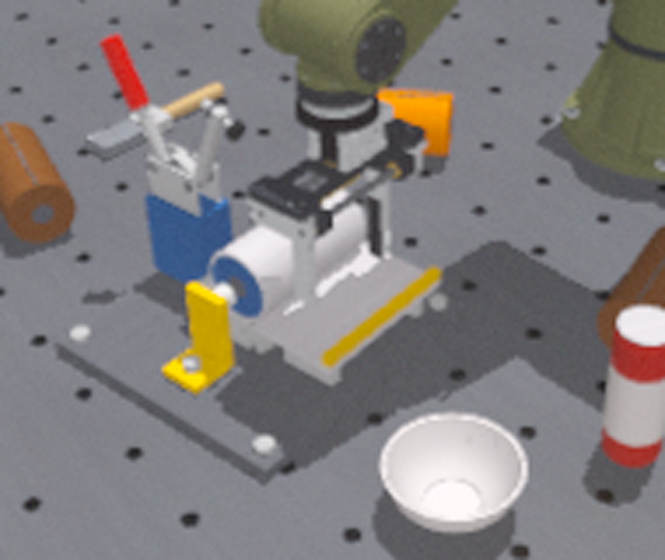

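The roller lies in the vee (crop 290,260), facing the white buffer with a gap. I retreat and go round to the near end.

Call:
{"api": "move_arm", "payload": {
  "targets": [
    [1,0.3,0,-0.3,0,0,0],
    [1,0.5,0,-0.9,0,0,0],
    [1,0.5,0,-1.7,0,0,0],
    [1,0.5,0,-2.5,0,0,0],
    [0.5,0.3,-0.7,-2.8,0,0,0],
    [0,0,-1.4,-2.8,0,0,0.1],
    [-0.5,-0.4,-2.0,-2.8,0,0,0.24],
    [-1,-0.8,-2.2,-2.8,0,0,0.38],
    [-1,-1.1,-2.2,-2.8,0,0,0.52],
    [-1,-1.4,-2.2,-2.8,0,0,0.66],
    [-1,-1.4,-2.2,-2.8,0,0,0.8],
    [-1,-1.4,-2.2,-2.8,0,0,0.94]
  ]
}}

```text
time_s: 7.8
ee_pos: [0.4668, 0.0011, 0.2356]
eef_rot: [3.141, -0.001, 0.863]
force: [-0.2, -0.7, 0.2]
grip_width: 0.0334
grip_force: 0.0
```

```bash
python3 - <<'E'
from plan import *
st()
print(plan((-138,0,200),.237))
E
```

```text
t 7.8 cradle [-145.2    1.7  235.6] rot [ 3.141 -0.001  0.863] Fc [-0.371 -0.654  0.164] w 0.0334 gf 0.0
(array([0.096, 0.111, 0.712]), array([ 0.   , -0.001,  0.626]))
```

Call:
{"api": "move_arm", "payload": {
  "targets": [
    [-1,0.1,0.11,0,0,0,0.14],
    [-1,0.1,0.11,0,0,0,0.28],
    [-1,0.1,0.11,0,0,0,0.42],
    [-1,0.1,0.11,0.2,0,0,0.56],
    [-1,0.1,0.11,0.7,0,0,0.626],
    [-1,0.1,0.11,1.2,0,0,0.626],
    [-1,0.1,0.11,1.2,0,0,0.626]
  ]
}}

```text
time_s: 8.5
ee_pos: [0.473, 0.0017, 0.173]
eef_rot: [-3.14, 0.004, 0.243]
force: [-0.1, -0.2, 0.8]
grip_width: 0.0005
grip_force: 0.0
```

```bash
python3 - <<'E'
from plan import *
from fit import cloud
st()
for n in("top","scene"):
    im,d=ctrl.camera(n);np.save(f"pics/{n}d1.npy",d);np.save(f"pics/{n}i1.npy",im)
    cv2.imwrite(f"pics/{n}1.png",im[:,:,::-1])
    P,C,U=cloud(n,"1");Q=(P-O)@RC*1e3
    g=(abs(Q[:,1])<12)&(abs(Q[:,2]-118)<7)&(abs(Q[:,0])<140);print(n,g.sum(),np.percentile(Q[g,0],[2,10,50,90,98]),"z",np.median(Q[g,2]))
    h=(abs(Q[:,1])<20)&(Q[:,2]>110)&(Q[:,2]<125)&(Q[:,0]>-110)&(Q[:,0]<40);print("crest y",np.median(Q[h,1]), Q[h,2].max())
print(plan((-138,0,84),.237))
E
```

```text
t 8.5 cradle [-138.9    0.8  173. ] rot [-3.1403  0.0036  0.2434] Fc [-0.1625 -0.1359  0.8146] w 0.0005 gf 0.0
top 102 [-47.2443 -20.2873   6.8521  31.2661  36.0281] z 117.77206097456835
crest y -1.3121128578899572 122.97708221985067
scene 196 [-108.4588  -95.3722  -28.9845   29.8984   38.6996] z 118.83041898662437
crest y 4.33867230977861 122.89429149370959
(array([-0.0095,  0.0033,  1.8358]), array([ 0.0002, -0.0007,  0.0066]))
```

Call:
{"api": "move_arm", "payload": {
  "targets": [
    [-1,0,0,0.7,0,0,0],
    [-1,0,0,1.4,0,0,0],
    [-1,0,0,1.78,0,0,0],
    [-1,0,0,1.78,0,0,0],
    [-1,0.1,0,1.78,0,0,0],
    [-1,0.18,0,1.78,0,0,0],
    [-1,0.24,0,1.78,0,0,0],
    [-1,0.28,0,1.78,0,0,0],
    [-1,0.28,0,1.78,0,0,0]
  ]
}}

```text
time_s: 9.5
ee_pos: [0.4882, 0.0042, 0.0858]
eef_rot: [3.141, -0.0, 0.243]
force: [0.5, 0.3, -0.3]
grip_width: 0.0005
grip_force: 0.0
```

```bash
python3 - <<'E'
from plan import *
st()
E
```

```text
t 9.5 cradle [-123.6   -0.2   85.8] rot [ 3.141 -0.     0.243] Fc [ 0.517  0.182 -0.314] w 0.0005 gf 0.0
```

Call:
{"api": "move_arm", "payload": {
  "targets": [
    [-1,0.02,0,0,0,0,0],
    [-1,0.04,0,0,0,0,0],
    [-1,0.06,0,0,0,0,0],
    [-1,0.08,0,0,0,0,0],
    [-1,0.1,0,0,0,0,0],
    [-1,0.12,0,0,0,0,0],
    [-1,0.14,0,0,0,0,0],
    [-1,0.16,0,0,0,0,0]
  ]
}}

```text
time_s: 10.3
ee_pos: [0.4956, 0.0061, 0.0854]
eef_rot: [-3.142, 0.0, 0.243]
force: [-1.5, -1.2, 1.6]
grip_width: 0.0006
grip_force: 1.5
```

```bash
python3 - <<'E'
from plan import *
st()
E
```

```text
t 10.3 cradle [-115.9   -0.1   85.4] rot [-3.142  0.     0.243] Fc [-1.7   -0.814  1.604] w 0.0006 gf 1.4940685965120792
```

Call:
{"api": "move_arm", "payload": {
  "targets": [
    [-1,0.02,0,0,0,0,0],
    [-1,0.04,0,0,0,0,0],
    [-1,0.06,0,0,0,0,0],
    [-1,0.08,0,0,0,0,0]
  ]
}}

```text
time_s: 10.7
ee_pos: [0.4996, 0.0071, 0.0854]
eef_rot: [-3.142, 0.0, 0.243]
force: [-2.5, 0.6, 1.1]
grip_width: 0.0004
grip_force: 1.4
```

```bash
python3 - <<'E'
from plan import *
st()
E
```

```text
t 10.7 cradle [-111.9   -0.1   85.4] rot [-3.142  0.     0.243] Fc [-2.248  1.131  1.142] w 0.0004 gf 1.4141357224434614
```

Call:
{"api": "move_arm", "payload": {
  "targets": [
    [-1,0.02,0,0,0,0,0],
    [-1,0.04,0,0,0,0,0],
    [-1,0.06,0,0,0,0,0]
  ]
}}

```text
time_s: 11.0
ee_pos: [0.5025, 0.0078, 0.0854]
eef_rot: [-3.142, 0.0, 0.243]
force: [-2.5, 0.3, -0.6]
grip_width: 0.0004
grip_force: 1.4
```

Call:
{"api": "move_arm", "payload": {
  "targets": [
    [-1,0.01,0,0,0,0,0],
    [-1,0.02,0,0,0,0,0]
  ]
}}

```text
time_s: 11.2
ee_pos: [0.5033, 0.008, 0.0854]
eef_rot: [-3.142, 0.0, 0.243]
force: [-5.1, -0.0, 0.5]
grip_width: 0.0007
grip_force: 2.4
```

```bash
python3 - <<'E'
from plan import *
st()
for k in range(3): ctrl.camera("top");st()
from fit import cloud
im,d=ctrl.camera("scene")
cv2.imwrite("pics/s4.png",cv2.resize(im[190:250,190:270,::-1],None,fx=8,fy=8,interpolation=cv2.INTER_CUBIC))
E
```

```text
t 11.2 cradle [-108.    -0.1   85.4] rot [-3.142  0.     0.243] Fc [-4.935  1.152  0.521] w 0.0007 gf 2.4442121386528015
t 11.25 cradle [-108.    -0.1   85.4] rot [-3.142  0.     0.243] Fc [-2.859  1.18  -0.013] w 0.0009 gf 1.4914873335510492
t 11.3 cradle [-108.    -0.1   85.4] rot [-3.142  0.     0.243] Fc [-3.667  0.469  0.948] w 0.0004 gf 1.515097701922059
t 11.35 cradle [-108.    -0.1   85.4] rot [-3.142  0.     0.243] Fc [-2.925  1.223 -0.994] w 0.0005 gf 1.451114248484373
```

View pics/s4.png

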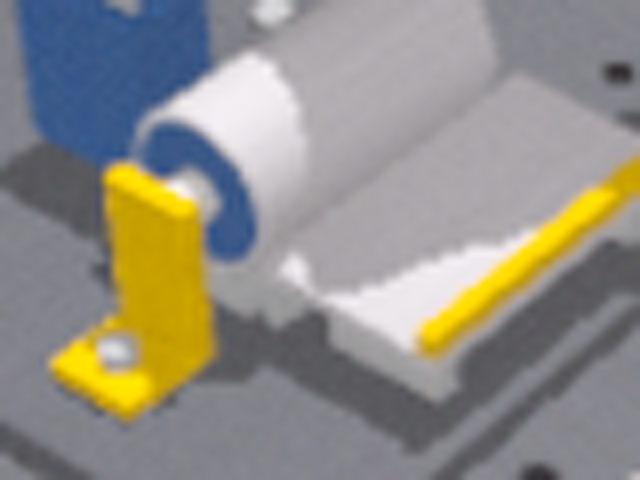

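The far end is very near the white buffer (crop 200,195), and drag is about 2.5 N. I continue in half-millimetre steps.

Call:
{"api": "move_arm", "payload": {
  "targets": [
    [-1,0.01,0,0,0,0,0],
    [-1,0.02,0,0,0,0,0]
  ]
}}

```text
time_s: 11.6
ee_pos: [0.5038, 0.0081, 0.0854]
eef_rot: [-3.141, 0.002, 0.243]
force: [-9.3, -1.4, 4.5]
grip_width: 0.0004
grip_force: 5.3
```

Call:
{"api": "move_arm", "payload": {
  "targets": [
    [-1,0.01,0,0,0,0,0]
  ]
}}

```text
time_s: 11.7
ee_pos: [0.504, 0.0082, 0.0854]
eef_rot: [-3.141, 0.002, 0.243]
force: [-13.4, -2.8, 6.8]
grip_width: 0.0006
grip_force: 6.7
```

```bash
python3 - <<'E'
from plan import *
st()
for k in range(3): ctrl.camera("top");st()
E
```

```text
t 11.7 cradle [-107.3   -0.1   85.4] rot [-3.141  0.002  0.243] Fc [-13.734   0.394   6.789] w 0.0006 gf 6.71077162027359
t 11.75 cradle [-107.3   -0.1   85.4] rot [-3.141  0.002  0.243] Fc [-11.709   0.086   5.4  ] w 0.0005 gf 5.6831540912389755
t 11.8 cradle [-107.3   -0.1   85.4] rot [-3.141  0.002  0.243] Fc [-11.246   0.421   5.318] w 0.0004 gf 5.700741559267044
t 11.85 cradle [-107.3   -0.1   85.4] rot [-3.141  0.002  0.243] Fc [-11.741   1.142   5.42 ] w 0.0005 gf 5.650041773915291
```

Call:
{"api": "move_arm", "payload": {
  "targets": [
    [-1,0.003,0,0,0,0,0],
    [-1,0.003,0,0,0,0,0],
    [-1,0.003,0,0,0,0,0],
    [-1,0.003,0,0,0,0,0],
    [-1,0.003,0,0,0,0,0],
    [-1,0.003,0,0,0,0,0]
  ]
}}

```text
time_s: 12.45
ee_pos: [0.504, 0.0082, 0.0854]
eef_rot: [-3.141, 0.003, 0.243]
force: [-12.8, -1.3, 5.7]
grip_width: 0.0002
grip_force: 6.3
```

Call:
{"api": "move_arm", "payload": {
  "targets": [
    [-1,0.001,0,0,0,0,0],
    [-1,0.001,0,0,0,0,0],
    [-1,0.001,0,0,0,0,0],
    [-1,0.001,0,0,0,0,0]
  ]
}}

```text
time_s: 12.85
ee_pos: [0.504, 0.0082, 0.0854]
eef_rot: [-3.141, 0.003, 0.243]
force: [-13.2, -3.1, 6.6]
grip_width: 0.0003
grip_force: 6.6
```

Call:
{"api": "move_arm", "payload": {
  "targets": [
    [-1,-0.05,0,0,0,0,0],
    [-1,-0.2,0,0,0,0,0],
    [-1,-0.5,0,0,0,0,0],
    [-1,-0.7,0,-0.4,0,0,0],
    [-1,-0.7,0,-1.2,0,0,0],
    [-0.5,-0.7,0.5,-2.0,0,0,-0.14],
    [0,-0.7,1.2,-2.8,0,0,-0.28],
    [0,-0.7,2.0,-3.6,0,0,-0.42],
    [0,-0.5,2.8,-4.3,0,0,-0.56],
    [0,-0.2,3.4,-4.5,0,0,-0.7],
    [0,0.3,3.8,-4.5,0,0,-0.84],
    [0,0.8,3.8,-4.5,0,0,-0.98]
  ]
}}

```text
time_s: 14.05
ee_pos: [0.5904, -0.169, 0.3106]
eef_rot: [3.14, 0.0, 1.225]
force: [0.7, -0.1, -0.7]
grip_width: 0.0464
grip_force: 0.0
```

```bash
python3 - <<'E'
from plan import *
from fit import cloud
st()
print(plan((-12.5,-190.4,310),1.808))
for n in("top","scene"):
    im,d=ctrl.camera(n);np.save(f"pics/{n}d2.npy",d);np.save(f"pics/{n}i2.npy",im)
    P,C,U=cloud(n,"2");Q=(P-O)@RC*1e3;R_,G,B=C.T
    s=(R_>120)&(G<70)&(B<70)&(abs(Q[:,0]+12)<40)&(Q[:,1]<-120)&(Q[:,1]>-260)&(Q[:,2]>150)
    print(n,s.sum(),np.percentile(Q[s],[3,50,97],axis=0))
    r=(abs(Q[:,1])<14)&(abs(Q[:,2]-118)<7)&(abs(Q[:,0])<140);print("roller x",np.percentile(Q[r,0],[2,98]))
    for t in("handle_grip","handle_pivot"):
        for r in ctrl.tip_of(n,t)[:1]:print(t,r["score"],np.array(r["point"]).round(1))
    print("exp",proj(n,c2w((-12.5,-190.4,232.1))),proj(n,c2w((-12.5,-145,143))))
E
```

```text
t 14.05 cradle [ -64.9 -192.6  310.6] rot [3.1401 0.0002 1.2255] Fc [ 0.6296 -0.2273 -0.6744] w 0.0464 gf 0.0
(array([0.6137, 0.8518, 0.0137]), array([ 0.0014,  0.0006, -0.5825]))
top 38 [[ -22.4955 -183.0522  202.2415]
 [ -13.9509 -174.0364  219.3022]
 [  -6.382  -163.9852  242.8889]]
roller x [-95.3942  49.1331]
handle_grip 0.41 [321.5 146.6]
handle_pivot 0.84 [303.  152.5]
exp [320.5472 143.2228] [304.4573 153.4856]
scene 109 [[ -17.8873 -201.9243  207.3036]
 [  -7.7719 -184.6478  236.3836]
 [  -0.0052 -168.1757  266.9766]]
roller x [-92.5851  52.3048]
handle_grip 0.45 [188. 150.]
handle_pivot 0.93 [198.5 171.4]
exp [185.1481 150.2955] [196.8182 176.0907]
```

Call:
{"api": "move_arm", "payload": {
  "targets": [
    [0,0.3,0.4,0,0,0,-0.14],
    [0,0.6,0.85,0,0,0,-0.28],
    [0,0.61,0.85,0,0,0,-0.42],
    [0,0.61,0.85,0,0,0,-0.5825],
    [0,0.61,0.85,0,0,0,-0.5825],
    [0,0.61,0.85,0,0,0,-0.5825]
  ]
}}

```text
time_s: 14.95
ee_pos: [0.6395, -0.1523, 0.311]
eef_rot: [3.141, 0.0, 1.801]
force: [-0.6, -0.4, -0.1]
grip_width: 0.047
grip_force: 0.0
```

```bash
python3 - <<'E'
from plan import *
st()
print(plan((-12.5,-190.4,228),1.808))
im,d=ctrl.camera("top");cv2.imwrite("pics/t5.png",cv2.resize(im[110:200,240:360,::-1],None,fx=6,fy=6,interpolation=cv2.INTER_CUBIC))
im,d=ctrl.camera("scene");cv2.imwrite("pics/s5.png",cv2.resize(im[90:250,140:300,::-1],None,fx=3.7,fy=3.7,interpolation=cv2.INTER_CUBIC))
E
```

```text
t 14.95 cradle [ -13.3 -187.9  311. ] rot [3.141 0.    1.801] Fc [-0.728 -0.283 -0.088] w 0.047 gf 0.0
(array([-0.049,  0.016,  1.66 ]), array([ 0.001,  0.   , -0.007]))
```

View pics/s5.png

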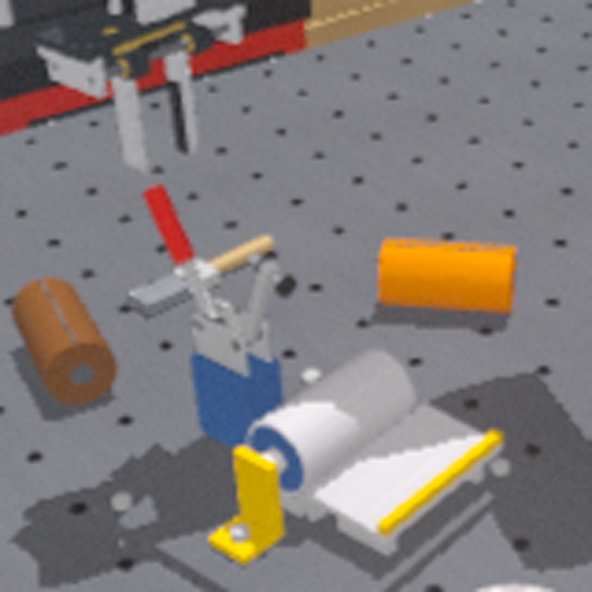

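The fingers straddle the grip axis above the red handle (crop 165,220), and the roller is against the buffer. I descend and grasp lightly.

Call:
{"api": "move_arm", "payload": {
  "targets": [
    [0,-0.05,0.02,0.4,0,0,0],
    [0,-0.05,0.02,0.8,0,0,0],
    [0,-0.05,0.02,1.2,0,0,0],
    [0,-0.05,0.02,1.5,0,0,0],
    [0,-0.05,0.02,1.66,0,0,0],
    [0,-0.05,0.02,1.66,0,0,0],
    [-0.3,-0.05,0.02,1.66,0,0,0],
    [-0.5,-0.05,0.02,1.66,0,0,0],
    [-1,-0.05,0.02,1.66,0,0,0],
    [-1,-0.05,0.02,1.66,0,0,0],
    [-1,-0.05,0.02,1.66,0,0,0]
  ],
  "grip_force": 8
}}

```text
time_s: 16.15
ee_pos: [0.6411, -0.1548, 0.2279]
eef_rot: [-3.141, 0.0, 1.805]
force: [-4.9, -1.9, 3.4]
grip_width: 0.022
grip_force: 8.0
```

```bash
python3 - <<'E'
from plan import *
st()
o=ctrl.get_obs();c=w2c(o["ee_pos"]);r=np.hypot(c[1]+145,c[2]+5-143);print("grasp r",r,"ang",np.arctan2(c[2]+5-143,-(c[1]+145)))
# arc shifts: tool x=+y cradle, tool z=-z
th0=1.10;R=100
for k in range(1,25):
    th=th0-k*.05
    print(k,round(th0-th,2),"x",round(-R*(np.cos(th)-np.cos(th0))/50,3),"z",round(R*(np.sin(th0)-np.sin(th))/50,3))
E
```

```text
t 16.15 cradle [ -12.4 -190.7  227.9] rot [-3.141  0.     1.805] Fc [-5.164 -0.687  3.382] w 0.022 gf 8.004830852150917
grasp r 100.87439948282193 ang 1.1005942663190589
1 0.05 x -0.088 z 0.048
2 0.1 x -0.173 z 0.099
3 0.15 x -0.256 z 0.156
4 0.2 x -0.336 z 0.216
5 0.25 x -0.413 z 0.28
6 0.3 x -0.486 z 0.348
7 0.35 x -0.556 z 0.419
8 0.4 x -0.622 z 0.494
9 0.45 x -0.685 z 0.572
10 0.5 x -0.743 z 0.653
11 0.55 x -0.798 z 0.737
12 0.6 x -0.848 z 0.824
13 0.65 x -0.894 z 0.912
14 0.7 x -0.935 z 1.004
15 0.75 x -0.972 z 1.097
16 0.8 x -1.003 z 1.191
17 0.85 x -1.031 z 1.288
18 0.9 x -1.053 z 1.385
19 0.95 x -1.07 z 1.484
20 1.0 x -1.083 z 1.583
21 1.05 x -1.09 z 1.682
22 1.1 x -1.093 z 1.782
23 1.15 x -1.09 z 1.882
24 1.2 x -1.083 z 1.982
```

Call:
{"api": "move_arm", "payload": {
  "targets": [
    [-1,-0.09,0.01,0.05,0,0,0],
    [-1,-0.17,0.01,0.1,0,0,0],
    [-1,-0.26,0.01,0.16,0,0,0],
    [-1,-0.34,0.01,0.22,0,0,0],
    [-1,-0.41,0.01,0.28,0,0,0],
    [-1,-0.49,0.01,0.35,0,0,0],
    [-1,-0.56,0.01,0.42,0,0,0],
    [-1,-0.62,0.01,0.49,0,0,0],
    [-1,-0.69,0.01,0.57,0,0,0],
    [-1,-0.74,0.01,0.65,0,0,0],
    [-1,-0.8,0.01,0.74,0,0,0]
  ]
}}

```text
time_s: 17.25
ee_pos: [0.6508, -0.1937, 0.1906]
eef_rot: [-3.141, 0.0, 1.805]
force: [-5.0, -2.0, 0.7]
grip_width: 0.0218
grip_force: 8.0
```

```bash
python3 - <<'E'
from plan import *
st()
o=ctrl.get_obs();c=w2c(o["ee_pos"]);print(np.hypot(c[1]+145,c[2]+5-143),np.arctan2(c[2]+5-143,-(c[1]+145)))
E
```

```text
t 17.25 cradle [ -12.1 -230.9  190.6] rot [-3.141  0.     1.805] Fc [-5.329 -0.765  0.697] w 0.0218 gf 8.000883311033249
100.70370659268745 0.5496309278099402
```

Call:
{"api": "move_arm", "payload": {
  "targets": [
    [-1,-0.05,-0.01,0.09,0,0,0],
    [-1,-0.1,-0.02,0.18,0,0,0],
    [-1,-0.14,-0.02,0.27,0,0,0],
    [-1,-0.17,-0.02,0.36,0,0,0],
    [-1,-0.2,-0.02,0.45,0,0,0],
    [-1,-0.23,-0.02,0.55,0,0,0],
    [-1,-0.255,-0.02,0.65,0,0,0],
    [-1,-0.27,-0.02,0.75,0,0,0]
  ]
}}

```text
time_s: 18.05
ee_pos: [0.6538, -0.2065, 0.1529]
eef_rot: [3.141, 0.0, 1.806]
force: [5.3, 0.7, 4.1]
grip_width: 0.0217
grip_force: 8.0
```

```bash
python3 - <<'E'
from plan import *
st()
o=ctrl.get_obs();c=w2c(o["ee_pos"]);print(np.hypot(c[1]+145,c[2]+5-143),np.arctan2(c[2]+5-143,-(c[1]+145)))
E
```

```text
t 18.05 cradle [ -12.2 -244.   152.9] rot [3.141 0.    1.806] Fc [ 5.319 -0.603  4.129] w 0.0217 gf 8.000830113887787
100.10159586850507 0.14953846393445325
```

Call:
{"api": "move_arm", "payload": {
  "targets": [
    [-1,-0.01,0.01,0.05,0,0,0],
    [-1,-0.01,0.01,0.1,0,0,0],
    [-1,-0.02,0.01,0.15,0,0,0],
    [-1,-0.02,0.01,0.2,0,0,0],
    [-1,-0.02,0.01,0.25,0,0,0],
    [-1,-0.02,0.01,0.3,0,0,0],
    [-1,-0.02,0.01,0.34,0,0,0],
    [-1,-0.02,0.01,0.36,0,0,0]
  ]
}}

```text
time_s: 18.85
ee_pos: [0.654, -0.2073, 0.1344]
eef_rot: [-3.141, -0.0, 1.805]
force: [3.5, 0.0, -0.1]
grip_width: 0.0217
grip_force: 8.0
```

```bash
python3 - <<'E'
from plan import *
st()
o=ctrl.get_obs();c=w2c(o["ee_pos"]);print(np.hypot(c[1]+145,c[2]+5-143),np.arctan2(c[2]+5-143,-(c[1]+145)))
E
```

```text
t 18.85 cradle [ -12.1 -244.8  134.4] rot [-3.141 -0.     1.805] Fc [ 3.415 -0.812 -0.119] w 0.0217 gf 8.000170290470123
99.87062177156588 -0.036482849692179395
```

Call:
{"api": "move_arm", "payload": {
  "targets": [
    [-0.3,0,0,0,0,0,0],
    [0,0,0,0,0,0,0],
    [0,0,0,0,0,0,0],
    [0,0,0,0,0,0,0],
    [0,0,0,-0.4,0,0,0],
    [0,0,0,-1.0,0,0,0],
    [0,0,0,-1.8,0,0,0],
    [0,-0.3,0,-2.6,0,0,0],
    [0,-0.6,0,-2.8,0,0,0],
    [0,-0.6,0,-2.8,0,0,0]
  ]
}}

```text
time_s: 19.85
ee_pos: [0.6613, -0.2381, 0.2768]
eef_rot: [3.139, 0.002, 1.804]
force: [0.4, 0.2, -1.0]
grip_width: 0.0472
grip_force: 0.0
```

```bash
python3 - <<'E'
from plan import *
from fit import cloud
st()
im,d=ctrl.camera("scene");np.save("pics/scened3.npy",d);np.save("pics/scenei3.npy",im)
cv2.imwrite("pics/s6.png",cv2.resize(im[120:260,140:330,::-1],None,fx=4,fy=4,interpolation=cv2.INTER_CUBIC))
P,C,U=cloud("scene","3");Q=(P-O)@RC*1e3;R_,G,B=C.T
s=(R_>120)&(G<70)&(B<70)&(abs(Q[:,0]+12)<40)&(Q[:,1]<-180)&(Q[:,1]>-300)&(Q[:,2]>100)
print(np.percentile(Q[s],[3,50,97],axis=0))
r=(abs(Q[:,1])<14)&(abs(Q[:,2]-118)<7)&(abs(Q[:,0])<140);print("roller x",np.percentile(Q[r,0],[2,98]))
E
```

```text
t 19.85 cradle [ -12.2 -276.4  276.8] rot [3.1391 0.002  1.8038] Fc [ 0.4065  0.0584 -1.0312] w 0.0472 gf 0.0
[[ -15.2561 -275.9397  140.9048]
 [  -5.514  -241.407   149.0068]
 [  -0.1645 -208.095   153.3024]]
roller x [-94.8069  52.6095]
```

View pics/s6.png

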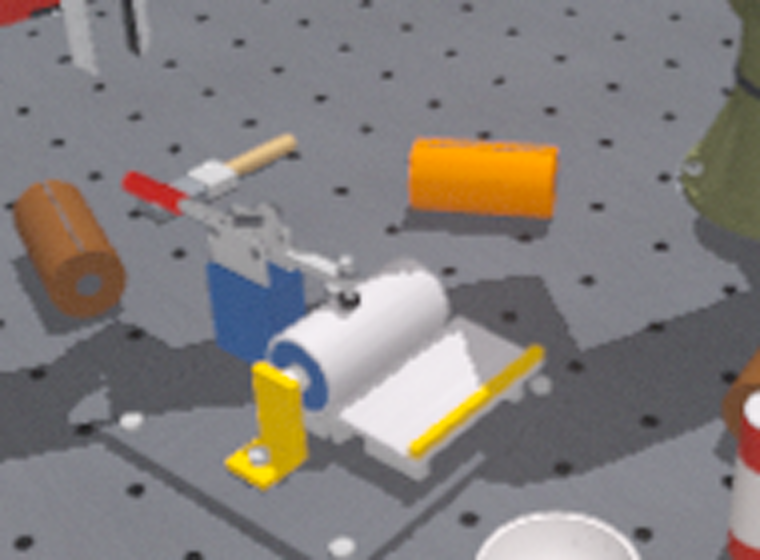

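The handle lies level (crop 150,190) and the foot presses on top of the roller (345,300). The roller is against the buffer (300,375), and the gripper is clear.

```bash
python3 -c "
from station import ctrl
print(ctrl.hand_in())"
```

```text
the job is handed in; nothing more can be done
None
```

The job is handed in: the roller was rolled into the vee, pressed on the end stop with about 10 N and held for over a second. The clamp is closed past centre with its foot on the roller, and the arm stands clear, about 20 s into the 72 s allowed.

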